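# Clip the order plate on a carton's flap

## Task

Take the wide clip with the white order plate off the rack and clip it on the slanting, half-open flap of the packed carton: about the middle of the flap's free edge, square to it and left fully home, the edge touching the bottom of the clip's mouth. Leave the flap at its slant, the narrow clip on the rack and the groceries where they are.

Things in the scene. Friction and masses are not known exactly. Their poses are not given: they have to be found in the camera images.
- clip: the wide steel sprung clip with a white order plate, 100 g, clipped on the rack. Origin on its hinge axis; z up the handles, away from the jaws; y along the hinge; x the way it opens. Jaws 50 mm wide, reaching 36 mm below the origin, gripping with their lowest 14 mm. Handles 36 mm wide, to 53 mm above it: two flat plates splayed in a V, 22 mm over the outsides at the bottom, 42 mm at the top
- clip_throat (a point): bottom of the clip's mouth, 6 mm below its hinge axis: a board's edge touches here when the clip is fully home. Same axes as the clip. They belong to the +x half, which leans 0.2 rad from the clip's middle plane while squeezed. The plate, 60 x 44 mm, is fixed outside that half's jaw (9 to 12 mm from the middle, reaching 50 mm below this point)
- clip_jaw (a joint): opening angle of the clip, rad: 0 while it grips a 6 mm board, 0.4 squeezed right open (about 15 N at the upper half of the handles, which are then parallel and 22 mm over their outsides; the jaw tips stand 20 mm apart), -0.16 shut on nothing
- spare: the narrow sprung clip without a plate (jaws 28 mm wide, handles 20 mm wide, otherwise the same shape and frame), clipped on the same rack; to be left there
- rack_top (a point): middle of the top edge of the rack's upright 6 mm wooden strip, 110 mm above the table, 200 mm long along its y; the two clips sit 50 mm either side of it. The rack's base is 100 x 210 mm, 12 mm thick
- carton: packed cardboard carton, 220 x 270 x 130 mm (x, y, z), walls 6 mm; origin at the middle of its underside; contents reach up to 154 mm, away from the flap. The flap is hinged along the top of the wall on its -x side
- flap (a joint): lean of the carton's stiff flap out from upright, towards the carton's -x side, rad; it stays where it is put, and gives way when pushed sideways with more than about 3 N at its edge
- flap_edge (a point): middle of the flap's free edge. z points along the flap, out of the edge; y runs along the edge; x is square to the flap's face. The flap is 6 mm thick, 258 mm along the edge and 95 mm from crease to edge
- tin_a: green tin, 74 mm across, 110 mm tall, standing by; origin at the middle of its underside
- tin_b: blue tin, 74 mm across, 80 mm tall, standing by; origin at the middle of its underside
- jar: jar, 70 mm across, 100 mm tall, standing by; origin at the middle of its underside
- oil: oil bottle, 64 mm across, 200 mm tall, standing by; origin at the middle of its underside
- tape: roll of parcel tape lying flat, 90 mm across, 48 mm tall, standing by; origin at the middle of its underside
- pasta: flat pasta box, 50 x 150 x 30 mm (x, y, z), standing by; origin at the middle of its underside
Not all that is in view belongs to the job. Leave any green or turquoise look-alike of the clip alone.

How it is judged:
By the outcome, as a careful person would: the job done as asked, in the order asked, and still so for the second after the job is handed in, with the robot touching nothing.
It also fails if it takes over 38 s, if anything falls off the work surface, if the arm or the gripper's body presses on something with over 40 N, if the wrist force passes 120 N, or if a joint passes its speed limit or range.

## Robot

A 7-joint arm with a two-finger parallel gripper is mounted at the origin on the work surface. World frame = base frame: x ahead of the robot, y to its left, z up, the work surface at z = 0. Lengths are in m, angles in rad, forces in N, time in s.
With the tool pointing down it reaches from about 0.35 to 0.9 m from the base axis. Payload 7.2 kg.
Tool frame: the origin (TCP) lies at the very end of the fingers, on their centre line; the grasp point (between the pads) lies 19 mm behind it; z points along the fingers, y is the line along which they close (so a half turn about z gives the same grasp; the last joint's range is limited). The gripper opens to 85 mm and grips with 20 to 120 N. Pads are 22 mm wide; open, the fingers measure 114 mm over their backs; the gripper's body (76 mm by 85 mm) begins 54 mm behind the grasp point. The pads swing forward as they close: fully open they stand 13 mm farther back than shut.
Start: joints at [-1.409, 0.411, -0.013, 1.596, 0.006, 1.134, -0.082], TCP at [0.142, 0.609, 0.231] pointing down, gripper open.
Joint ranges: [-2.95, 2.95], [-0.29, 1.99], [-1.47, 1.44], [0.14, 2.54], [-1.03, 4.17], [0.13, 1.85], [-2.86, 2.86]. Speed limits (rad/s): [2.39, 2.39, 3.01, 3.01, 3.14, 3.14, 3.14].

## Interface

Orientations are given as a unit quaternion [x, y, z, w].
In Python, from workcell import env gives the robot as it stands.
- The arm moves only by the tool jog_arm, never from a script. Its argument "rows" is one flat list of numbers, 7 for each row, row after row: the shift along the tool's x, y, z in m, then the turn, a rotation vector about the tool's x, y, z in degrees, then the opening, from 0 (shut) to 1 (fully open). In form: [x, y, z, wx, wy, wz, grip, x, y, z, wx, wy, wz, grip, ...]. A call has 1 to 8 rows; each row shifts and turns the commanded pose from where the row before left it, along the tool's axes as they then stand; what a row does not reach is not made up. A row lasts 1/8 s, in which the tool goes at most 62.5 mm and 10.7 degrees, less where a joint would pass 70% of its speed; a pose out of reach is approached as far as the arm can. A call with a gripper value outside its range is refused whole. The fingers move at their own pace and stop on an object; "newtons" is the grip in N (left out, the last holds). Time passes only in rows, so rows that do not move let the fingers close. It gives the time, the measured TCP pose, the force, the opening and the grip force at its end, in the units of the state.
- env.get_obs(): the state, without advancing time (a new reading comes with each control period).
- env.get_image(name): name is "side" or "top"; returns the picture (480x640x3 uint8, red, green, blue); there is no depth.
- env.calibration(name): a dict with "intrinsics" (3x3 intrinsics, pixels), "dist" ([k1, k2, p1, p2, k3] as OpenCV has them; the pictures are not rectified), "extrinsics" (4x4, takes a point from camera to world coordinates). Camera axes: x right, y down, z forward; pixel columns grow to the right and rows downward; lengths in m; the calibration is good to about 2 mm. A picture is of the moment at which its call begins. calibration takes no time and is no camera call.
- env.finish_job(): hands the job in; it is judged then, once.
Trained networks look in the newest picture that a camera, given by its name, has taken for a name from the list of things; names that differ only in an ending like _2 or _b are one class to them, and where a whole thing is asked for, a point or a joint stands for the part that bears it (a point fixed in the world has none). Each returns a list of dicts, best first, with "p" (0 to 1); they miss things now and then, are a little off and sometimes report something else, mostly with a low value. They report only what shows in the picture. A call takes as long as a camera call. They do not tell look-alikes from the thing itself.
- env.recognise(label, camera): "pixel" ([column, row] in pixels, amid what is visible of it).
- env.silhouettes(label, camera): "mask" (480x640 bool, what is visible of it) and "pixel" ([column, row] in pixels, amid what is visible of it).
- env.place_of(label, camera): "pixel" ([column, row] in pixels: a listed point, or the origin of a listed thing).
The state is a dict: "time": time; "joints": joint angles; "qd": joint speeds; "tau": joint torques, N m; "ee_pos": TCP position; "eef_rot": TCP orientation; "contact_force": force on the tool from outside, world axes, zero at the start; "torque": the same for the moment, N m; "gripper_width": opening from 0.0 (shut) to 1.0 (fully open); "grip_force": force on a finger pad.
Only numpy, scipy, OpenCV 4.12 (cv2) and the standard library are available. Lean on these libraries where they do the work, as an engineer would, in place of code of your own. Each camera call takes 0.05 s, during which the arm holds its last target. There are 200 camera calls.

## Working session

There is one attempt and no reset: what is moved stays moved. The work goes in short steps, Python scripts to look and compute and a tool call to move; the robot and the scene stay as the last step left them, time stands still between calls to the robot, and variables do not carry over. Pictures are saved under pics/ and viewed, at most 10 in all, crops included, and the job is handed in when it is done.

Besides the shell and the picture viewer there is one more tool, called after ">>>" by a JSON object that holds its "name" and its "arguments". jog_arm: Moves the arm, as the interface text tells. Its arguments: {"type":"object","properties":{"rows":{"type":"array"},"newtons":{"type":"number"}},"required":["rows"]}

```bash
mkdir -p pics; ls; python3 - <<'E'
from workcell import env
import cv2,numpy as np
for c in ("side","top"):
    im=env.get_image(c); cv2.imwrite(f"pics/{c}0.png",im[:,:,::-1])
    k=env.calibration(c); print(c,np.round(k["intrinsics"],1).tolist(),k["dist"],np.round(k["extrinsics"],3).tolist())
    for l in ("clip","clip_throat","spare","rack_top","carton","flap_edge"):
        try: print(l,[(np.round(d["pixel"]).tolist(),round(d["p"],2)) for d in env.place_of(l,c)])
        except Exception as e: print(l,e)
print(env.get_obs())
E
```

```text
pics
side [[563.9, 0.0, 320.9], [0.0, 563.9, 239.4], [0.0, 0.0, 1.0]] [-0.01033793  0.          0.          0.          0.        ] [[0.931, -0.254, 0.262, 0.221], [-0.365, -0.612, 0.702, -0.913], [-0.018, -0.749, -0.662, 1.046], [0.0, 0.0, 0.0, 1.0]]
clip [([348.0, 325.0], 0.7), ([294.0, 429.0], 0.63)]
clip_throat [([397.0, 298.0], 0.64), ([297.0, 429.0], 0.59)]
spare [([370.0, 360.0], 0.86)]
rack_top [([357.0, 343.0], 0.61), ([369.0, 356.0], 0.57)]
carton [([346.0, 244.0], 0.66)]
flap_edge [([288.0, 192.0], 0.64)]
top [[472.6, 0.0, 320.1], [0.0, 472.6, 237.4], [0.0, 0.0, 1.0]] [0.00461058 0.         0.         0.         0.        ] [[-0.013, -0.987, 0.158, 0.352], [-1.0, 0.013, -0.004, 0.057], [0.002, -0.159, -0.987, 1.479], [0.0, 0.0, 0.0, 1.0]]
clip [([445.0, 307.0], 0.84), ([365.0, 194.0], 0.66), ([406.0, 246.0], 0.64)]
clip_throat [([445.0, 304.0], 0.95), ([366.0, 196.0], 0.8), ([404.0, 244.0], 0.66)]
spare [([440.0, 243.0], 0.68)]
rack_top [([425.0, 244.0], 0.91)]
carton [([282.0, 204.0], 0.68)]
flap_edge [([275.0, 247.0], 0.7)]
{'time': 0.7, 'joints': array([-1.40919903,  0.41105482, -0.01267495,  1.5962147 ,  0.0055866 ,
        1.13430069, -0.08220744]), 'qd': array([ 8.13945658e-04,  1.04374350e-03,  5.43907579e-05,  8.64641881e-05,
        1.48402186e-03, -1.73277522e-03, -7.95122344e-04]), 'tau': array([-2.80237718e-04, -6.00229025e+01,  6.80775493e-01, -2.99692994e+01,
        1.39304157e-02,  1.83595439e-03,  2.98740667e-05]), 'ee_pos': array([0.1423837 , 0.60856287, 0.23131976]), 'eef_rot': array([1.14659253e-01, 9.93404880e-01, 2.89334366e-05, 1.59959381e-07]), 'contact_force': array([ 0.1731288 ,  0.05456025, -0.33488048]), 'torque': array([-0.00888063,  0.05385201,  0.03426387]), 'grip_force': 0.0, 'gripper_width': 1.0016271989435763}
```

View pictures.

View pics/side0.png

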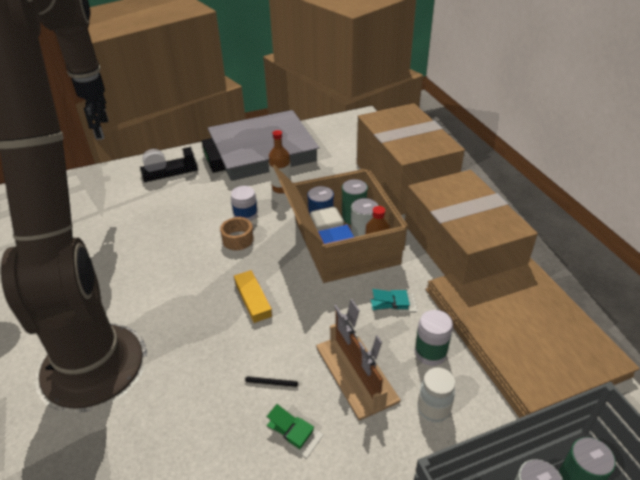

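View pics/top0.png

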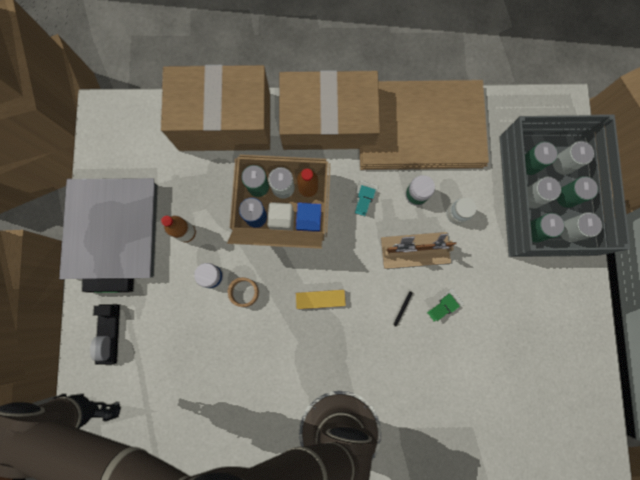

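```bash
python3 - <<'E'
from workcell import env
import cv2,numpy as np
a=cv2.imread("pics/side0.png");b=cv2.imread("pics/top0.png")
A=cv2.resize(a[290:420,305:415],(440,520),interpolation=cv2.INTER_CUBIC)
B=cv2.resize(b[220:285,370:470],(360,234),interpolation=cv2.INTER_CUBIC)
C=cv2.resize(b[225:295,220:340],(360,210),interpolation=cv2.INTER_CUBIC)
R=np.zeros((520,800,3),np.uint8);R[:,:440]=A;R[:234,440:]=B;R[240:450,440:]=C
cv2.imwrite("pics/crop.png",R)
for c in ("side","top"):
    for l in ("clip","spare","flap_edge","flap","rack_top"):
        for d in env.silhouettes(l,c):
            m=d["mask"].astype(np.uint8); (cx,cy),(w,h),t=cv2.minAreaRect(cv2.findNonZero(m)); print(c,l,round(d["p"],2),m.sum(),np.round([cx,cy,w,h,t],1))
E
```

```text
side clip 0.79 773 [392.8 300.   43.6  20.6   3.8]
side clip 0.68 1401 [291.3 429.   56.9  29.2  37.6]
side clip 0.67 623 [348.1 321.6  42.2  23.9  81. ]
side spare 0.84 434 [371.7 355.1  36.6  22.5  81. ]
side spare 0.59 1691 [436.  394.7  36.2  54.4  10.6]
side flap_edge 0.63 900 [296.5 204.7  87.5  14.   64.7]
side flap_edge 0.24 204 [340.9 324.8  36.9   9.3  61.2]
side flap 0.83 838 [296.3 204.1  84.3  13.3  64.8]
side rack_top 0.97 3779 [352.6 368.6 107.7  47.   57.7]
side rack_top 0.51 987 [295.4 204.   89.8  15.5  64.1]
top clip 0.87 459 [364.5 198.4  18.3  31.9  18.4]
top clip 0.73 209 [404.3 243.8  13.7  18.7  84.8]
top clip 0.72 545 [445.8 307.2  19.8  34.6  45. ]
top clip 0.56 567 [208.8 275.2  26.9  24.7  45. ]
top clip 0.55 136 [440. 241.  14.  12.  90.]
top spare 0.54 139 [440.5 241.   13.   14.    0. ]
top spare 0.26 557 [208.5 275.   24.   27.   90. ]
top flap_edge 0.91 1492 [274.7 237.8  94.9  16.1   2.9]
top flap 0.62 1486 [275.2 237.8  94.   16.1   2.9]
top rack_top 0.83 1821 [418.6 249.8  32.3  73.6  85.1]
```

View pics/crop.png

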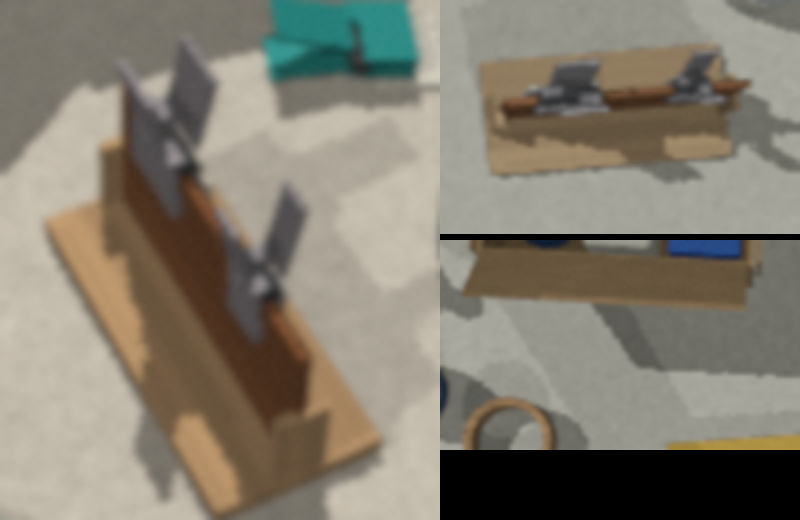

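Candidates for the clip: green at top (445,307) and turquoise at (366,196) lie on the table, so they are look-alikes. On the rack stand one at top (405,244)/side (348,325) and one at top (440,242)/side (371,357). The crop shows that the first is the wider of the two, so it is the one meant. Its plate is not visible on the near side, so it must be on the +x side. The flap leans towards the robot, with its free edge from about (228,242) to (322,247) in the top view.

```bash
cat > h.py <<'E'
from workcell import env
import cv2,numpy as np
from scipy.spatial.transform import Rotation as R
from scipy.optimize import least_squares
def cal(c):
    k=env.calibration(c); return np.array(k["intrinsics"],float),np.array(k["dist"],float),np.array(k["extrinsics"],float)
def proj(P,c):
    K,D,E=cal(c); W=np.linalg.inv(E)
    return cv2.projectPoints(np.atleast_2d(np.asarray(P,float)),cv2.Rodrigues(W[:3,:3])[0],W[:3,3],K,D)[0][:,0]
def ray(p,c):
    K,D,E=cal(c); u=cv2.undistortPoints(np.array([[p]],float),K,D)[0,0]
    return E[:3,3],E[:3,:3]@[u[0],u[1],1]
def onz(p,c,z):
    o,d=ray(p,c); return o+d*(z-o[2])/d[2]
def tri(ps,pt):
    r=least_squares(lambda X:np.r_[proj(X,"side")[0]-ps,proj(X,"top")[0]-pt],[.5,0,.1]); return r.x,r.fun
E
python3 - <<'E'
from h import *
np.set_printoptions(precision=3,suppress=True)
for n,p,c in (("stripL",(386.7,250),"top"),("stripR",(456.1,244.4),"top"),("stripL",(336.5,311),"side"),("stripR",(382,380),"side")): print(n,c,onz(p,c,.11))
print("clip",tri((348,325),(406,246)),"rack",tri((357,343),(425,244)),"flapedge",tri((288,192),(275,247)))
print("clip at .116",onz((348,325),"side",.116),onz((406,246),"top",.116),"carton",onz((346,244),"side",0),onz((282,204),"top",0))
a=cv2.imread("pics/side0.png")
for c in ("side","top"):
    env.get_image(c)
    for l in ("flap_edge","carton"):
        for d in env.silhouettes(l,c)[:1]:
            q=cv2.convexHull(cv2.findNonZero(d["mask"].astype(np.uint8)));print(c,l,cv2.approxPolyDP(q,3,True)[:,0].tolist())
cv2.imwrite("pics/flapc.png",cv2.resize(a[145:295,255:415],(800,600) if 0 else (640,600),interpolation=cv2.INTER_CUBIC))
E
```

```text
stripL top [ 0.532 -0.142  0.11 ]
stripR top [ 0.546 -0.346  0.11 ]
stripL side [ 0.537 -0.154  0.11 ]
stripR side [ 0.551 -0.352  0.11 ]
clip (array([ 0.544, -0.2  ,  0.11 ]), array([-0.276,  0.071,  0.076, -0.383])) rack (array([ 0.544, -0.253,  0.113]), array([ 0.94 , -0.245, -0.272,  1.344])) flapedge (array([0.537, 0.174, 0.208]), array([-2.031,  0.474,  0.397, -2.246]))
clip at .116 [ 0.543 -0.204  0.116] [ 0.542 -0.198  0.116] carton [0.693 0.152 0.   ] [0.699 0.172 0.   ]
side flap_edge [[320, 244], [299, 225], [273, 165], [294, 185]]
side carton [[401, 263], [322, 282], [273, 166], [368, 170], [406, 224]]
top flap_edge [[322, 234], [320, 248], [228, 243], [233, 228]]
top carton [[327, 160], [327, 232], [320, 247], [228, 243], [232, 182], [240, 156]]
```

View pics/flapc.png

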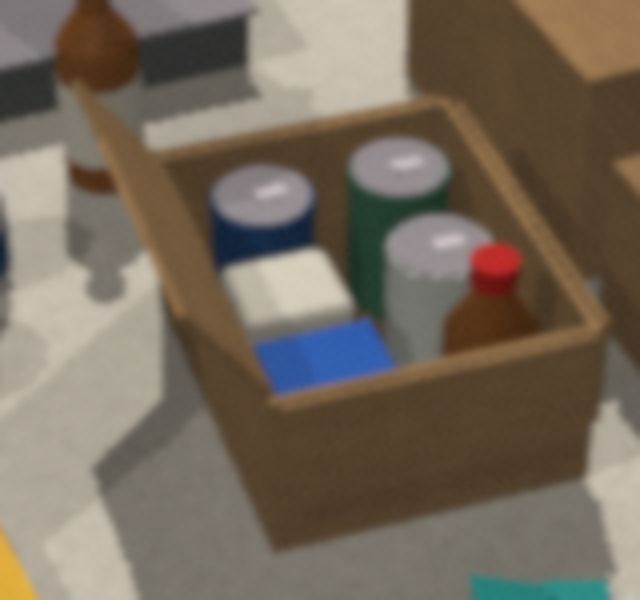

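```bash
cat >> h.py <<'E'
def T(x,y,yaw,P): c,s=np.cos(yaw),np.sin(yaw); return np.array(P)@np.array([[c,s,0],[-s,c,0],[0,0,1]])+[x,y,0]
def edge(l,y=0,s=0): return [-.107-.095*np.sin(l)+s*np.cos(l),y,.13+.095*np.cos(l)+s*np.sin(l)]
E
python3 - <<'E'
from h import *
np.set_printoptions(precision=3,suppress=True)
def pts(v,fx=0):
    l=v[3]
    S=[[.11,-.135,.13],[.11,.135,.13],[-.11,-.135,.13],[.11,-.135,0],[-.11,-.135,0],edge(l,-.129),edge(l,.129)]
    Tt=[[.11,-.135,.13],[.11,.135,.13],edge(l,-.129,-.003),edge(l,.129,-.003)]
    return np.r_[proj(T(*v[:3],S),"side"),proj(T(*v[:3],Tt),"top")]
obs=np.array([(405.7,226),(367,169.5),(323.5,246),(400.7,263),(323,282),(301,224),(274,166.5),(327.5,158),(236,157),(321.5,247.5),(228,242.7)])
r=least_squares(lambda v:(pts(v)-obs).ravel(),[.69,.16,0,.4],loss="soft_l1");print(r.x,"\n",r.fun.reshape(-1,2))
print("edge mid",T(*r.x[:3],[edge(r.x[3])]))
E
```

```text
[ 0.699  0.166 -0.056  0.601] 
 [[ 0.4   -0.314]
 [-0.646 -1.218]
 [-0.445 -0.872]
 [ 1.413 -0.002]
 [ 0.849  0.552]
 [-0.022 -0.704]
 [-0.967 -2.032]
 [ 0.522  1.983]
 [ 1.218 -0.769]
 [ 0.838 -0.058]
 [-0.448  0.749]]
edge mid [[0.538 0.175 0.208]]
```

```bash
cat >> h.py <<'E'
def Rt(yv,zv):
    z=np.array(zv)/np.linalg.norm(zv); y=np.array(yv)-np.dot(yv,z)*z; y/=np.linalg.norm(y); return R.from_matrix(np.c_[np.cross(y,z),y,z])
def rows(p,r,p2,r2,n,g):
    "n even rows from pose p,r to p2,r2; returns the pose reached by the rounded rows"
    p=np.array(p,float);w=(r.inv()*r2).as_rotvec(degrees=True)/n;out=[]
    for i in range(n):
        d=np.round(r.inv().apply((np.array(p2)-p)/(n-i)),4);ww=np.round(w,1);p=p+r.apply(d);r=r*R.from_rotvec(ww,degrees=True);out+=[*d.tolist(),*ww.tolist(),g]
    for i in range(0,len(out),56): print(str([0.0 if v==0 else v for v in out[i:i+56]]).replace("0.0,","0,"))
    return p,r
def now(): o=env.get_obs(); return o["ee_pos"],R.from_quat(o["eef_rot"]),o
E
python3 - <<'E'
from h import *
p,r,_=now()
G=Rt([.9976,.07,0],[0,0,-1])
m=R.from_rotvec([0,0,36],degrees=True)
p,r=rows(p,r,[.40,.23,.27],r*m,8,1)
p,r=rows(p,r,[.541,-.2,.25],G,8,1)
E
```

```text
[-0.0421, -0.0387, -0.0048, 0, 0, 4.5, 1, -0.045, -0.0353, -0.0048, 0, 0, 4.5, 1, -0.0477, -0.0317, -0.0049, 0, 0, 4.5, 1, -0.05, -0.0278, -0.0048, 0, 0, 4.5, 1, -0.0521, -0.0238, -0.0049, 0, 0, 4.5, 1, -0.0538, -0.0197, -0.0048, 0, 0, 4.5, 1, -0.0551, -0.0154, -0.0049, 0, 0, 4.5, 1, -0.0562, -0.011, -0.0048, 0, 0, 4.5, 1]
[-0.0522, -0.0218, 0.0025, 0, 0, 4.6, 1, -0.0538, -0.0176, 0.0025, 0, 0, 4.6, 1, -0.055, -0.0132, 0.0025, 0, 0, 4.6, 1, -0.0559, -0.0087, 0.0025, 0, 0, 4.6, 1, -0.0564, -0.0042, 0.0025, 0, 0, 4.6, 1, -0.0566, 0.0003, 0.0025, 0, 0, 4.6, 1, -0.0563, 0.0048, 0.0025, 0, 0, 4.6, 1, -0.0558, 0.0094, 0.0025, 0, 0, 4.6, 1]
```

>>> {"name": "jog_arm", "arguments": {"rows": [-0.042,-0.039,-0.005,0,0,4.5,1,-0.045,-0.035,-0.005,0,0,4.5,1,-0.048,-0.032,-0.005,0,0,4.5,1,-0.05,-0.028,-0.005,0,0,4.5,1,-0.052,-0.024,-0.005,0,0,4.5,1,-0.054,-0.02,-0.005,0,0,4.5,1,-0.055,-0.015,-0.005,0,0,4.5,1,-0.056,-0.011,-0.005,0,0,4.5,1]}}

```text
time: 2.5
ee_pos: [0.4008, 0.2279, 0.2719]
eef_rot: [0.417, 0.909, 0.001, 0.0]
contact_force: [0.6, 0.2, -0.3]
gripper_width: 1.002
grip_force: 0.0
```

>>> {"name": "jog_arm", "arguments": {"rows": [-0.052,-0.022,0.0025,0,0,4.6,1,-0.054,-0.018,0.0025,0,0,4.6,1,-0.055,-0.013,0.0025,0,0,4.6,1,-0.056,-0.009,0.0025,0,0,4.6,1,-0.056,-0.004,0.0025,0,0,4.6,1,-0.057,0,0.0025,0,0,4.6,1,-0.056,0.005,0.0025,0,0,4.6,1,-0.056,0.009,0.0025,0,0,4.6,1]}}

```text
time: 3.5
ee_pos: [0.5407, -0.2024, 0.2514]
eef_rot: [0.682, 0.731, 0.0, 0.0]
contact_force: [0.6, 0.2, -0.4]
gripper_width: 1.002
grip_force: 0.0
```

>>> {"name": "jog_arm", "arguments": {"rows": [0,0,0,0,0,0,1,0,0,0,0,0,0,1]}}

```text
time: 3.75
ee_pos: [0.5398, -0.2006, 0.2509]
eef_rot: [0.682, 0.732, -0.0, -0.0]
contact_force: [0.2, -0.6, -0.8]
gripper_width: 0.996
grip_force: 0.0
```

>>> {"name": "jog_arm", "arguments": {"rows": [0,0.001,0.04,0,0,0,1,0,0,0.04,0,0,0,1,0,0,0.025,0,0,0,1,0,0,0.01,0,0,0,1,0,0,0,0,0,0,1]}}

```text
time: 4.38
ee_pos: [0.5411, -0.1999, 0.1365]
eef_rot: [0.681, 0.732, 0.0, -0.0]
contact_force: [0.5, -0.2, 0.9]
gripper_width: 1.005
grip_force: 0.0
```

```bash
python3 - <<'E'
from h import *
a=env.get_image("side")[:,:,::-1];b=env.get_image("top")[:,:,::-1]
p,r,o=now(); print(p,o["contact_force"],proj(p,"side"),proj(p,"top"))
Z=np.zeros((480,800,3),np.uint8);Z[:,:480]=cv2.resize(a[270:390,300:420],(480,480),interpolation=cv2.INTER_CUBIC);Z[:320,480:]=cv2.resize(b[200:280,370:450],(320,320),interpolation=cv2.INTER_CUBIC)
cv2.imwrite("pics/g1.png",Z)
E
```

```text
[ 0.54169913 -0.20065412  0.13745344] [ 0.22375024 -0.26717345  1.38965743] [[347.10457564 317.28966725]] [[408.2012318  245.04221942]]
```

View pics/g1.png

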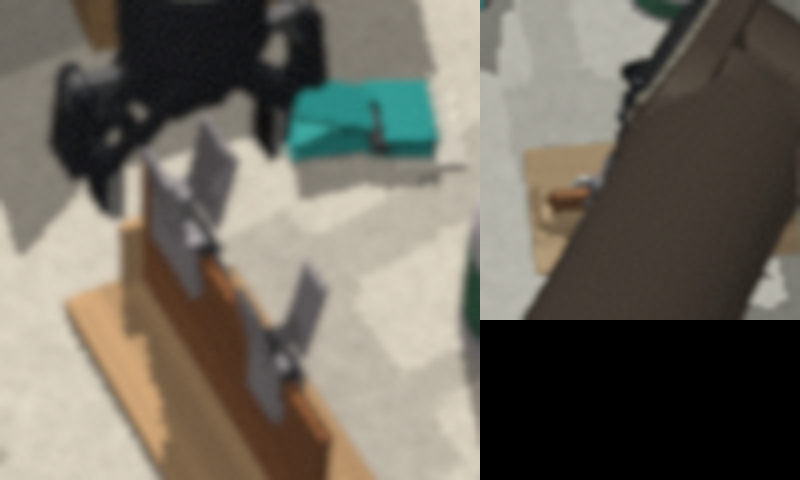

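```bash
python3 - <<'E'
from h import *
np.set_printoptions(precision=1,suppress=True)
for sx in (-.021,.021):
    q=proj(T(.541,-.2,.07,[[sx,.018,.169],[sx,-.018,.169],[sx*.52,-.018,.12]]),"side"); print((q-[300,270])*4)
print((proj(T(.541,-.2,.07,[[-.0425,0,.146],[.0425,0,.146]]),"side")-[300,270])*4)
E
```

```text
[[135.5 138.7]
 [167.  186.2]
 [183.6 241.2]]
[[207.2 112.1]
 [239.9 158.5]
 [220.4 226.8]]
[[113.9 205.7]
 [258.3 150.8]]
```

The picture shows the open fingers straddling the wide clip's handles (tips at about side (328,322) and (367,309)). The handle corners match the model to about 2-3 px, so I close.

>>> {"name": "jog_arm", "arguments": {"rows": [0,0,0,0,0,0,0,0,0,0,0,0,0,0,0,0,0,0,0,0,0,0,0,0,0,0,0,0,0,0,0,0,0,0,0], "newtons": 40}}

```text
time: 5.1
ee_pos: [0.5417, -0.2019, 0.1385]
eef_rot: [0.682, 0.731, 0.001, 0.001]
contact_force: [-3.5, 0.5, 17.5]
gripper_width: 0.223
grip_force: 40.4
```

>>> {"name": "jog_arm", "arguments": {"rows": [0,0,0,0,0,0,0,0,0,0,0,0,0,0,0,0,0,0,0,0,0]}}

```text
time: 5.48
ee_pos: [0.5417, -0.2019, 0.1386]
eef_rot: [0.682, 0.731, 0.001, 0.001]
contact_force: [-3.2, 0.5, 16.3]
gripper_width: 0.229
grip_force: 40.4
```

>>> {"name": "jog_arm", "arguments": {"rows": [0,0,-0.005,0,0,0,0,0,0,-0.01,0,0,0,0,0,0,-0.015,0,0,0,0,0,0,-0.025,0,0,0,0,0,0,-0.04,0,0,0,0,0,0,-0.05,0,0,0,0,0,0,-0.05,0,0,0,0,0,0,0,0,0,0,0]}}

```text
time: 6.48
ee_pos: [0.5423, -0.2022, 0.336]
eef_rot: [0.682, 0.731, 0.002, 0.003]
contact_force: [-0.8, 0.8, -2.1]
gripper_width: 0.224
grip_force: 39.3
```

```bash
python3 - <<'E'
from h import *
a=env.get_image("side")[:,:,::-1]
p,r,o=now(); print(p,o["contact_force"],proj(p,"side"),o["gripper_width"],[(d["pixel"],d["p"]) for d in env.place_of("clip","side")],[(d["pixel"],d["p"]) for d in env.place_of("clip_throat","side")])
cv2.imwrite("pics/g2.png",cv2.resize(a[200:400,270:430],(480,600),interpolation=cv2.INTER_CUBIC))
E
```

```text
[ 0.54148884 -0.20138611  0.33351708] [-0.75876256  0.81495603 -1.04484066] [[348.4710403  248.72060628]] 0.22159813852436755 [([348.5, 253.3], 0.97), ([394.4, 299.7], 0.86), ([294.7, 430.9], 0.71), ([345.0, 242.8], 0.21)] [([294.9, 433.2], 0.83), ([350.1, 257.8], 0.74), ([397.4, 300.2], 0.57)]
```

View pics/g2.png

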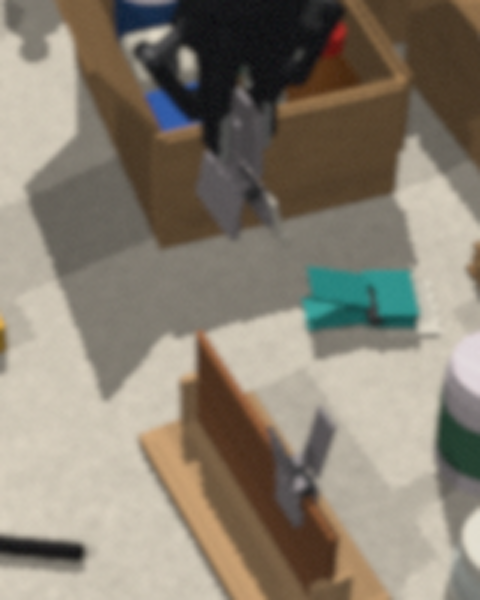

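The picture shows the wide clip lifted off the rack, squeezed open in the fingers at side (348,253). The narrow clip is still on the rack at (370,357). Next comes the pre-approach along the flap's axis.

```bash
cat >> h.py <<'E'
EM=np.array([.538,.175,.208]); th,ps=.60,-.056
c,s=np.cos(ps),np.sin(ps)
FZ=np.array([-np.sin(th)*c,-np.sin(th)*s,np.cos(th)]); FX=np.array([np.cos(th)*c,np.cos(th)*s,np.sin(th)]); FY=np.array([-s,c,0])
F=Rt(FX,-FZ)
E
python3 - <<'E'
from h import *
p,r,o=now()
f=lambda h:proj(p+r.apply([0,0,h]),"side")[0]
print([(h,f(h).round(1)) for h in (.015,.0225,.0285,.035)])
p,r=rows(p,r,[.47,0,.37],F,6,0)
p,r=rows(p,r,EM+.11*FZ,F,4,0);print(p)
E
```

```text
[(0.015, array([347.7, 255.5])), (0.0225, array([347.6, 258.4])), (0.0285, array([347.6, 260.6])), (0.035, array([347.5, 263.1]))]
[0.0342, -0.0094, -0.0065, -5.7, -0.4, 1.2, 0, 0.0339, -0.0094, -0.0077, -5.7, -0.4, 1.2, 0, 0.0337, -0.0093, -0.0088, -5.7, -0.4, 1.2, 0, 0.0334, -0.009, -0.01, -5.7, -0.4, 1.2, 0, 0.0332, -0.0087, -0.0111, -5.7, -0.4, 1.2, 0, 0.0329, -0.0082, -0.0121, -5.7, -0.4, 1.2, 0.0]
[0.0447, -0.0109, 0.014, 0, 0.1, 0, 0, 0.0446, -0.0109, 0.014, 0, 0.1, 0, 0, 0.0446, -0.0109, 0.0141, 0, 0.1, 0, 0, 0.0446, -0.011, 0.0142, 0, 0.1, 0, 0.0]
[0.47593525 0.17847622 0.29878049]
```

>>> {"name": "jog_arm", "arguments": {"rows": [0.034,-0.009,-0.0065,-5.7,-0.4,1.2,0,0.034,-0.009,-0.008,-5.7,-0.4,1.2,0,0.034,-0.009,-0.009,-5.7,-0.4,1.2,0,0.033,-0.009,-0.01,-5.7,-0.4,1.2,0,0.033,-0.009,-0.011,-5.7,-0.4,1.2,0,0.033,-0.008,-0.012,-5.7,-0.4,1.2,0]}}

```text
time: 7.38
ee_pos: [0.4759, -0.0189, 0.3688]
eef_rot: [0.694, 0.67, 0.183, 0.191]
contact_force: [-1.4, -0.6, 0.7]
gripper_width: 0.224
grip_force: 39.5
```

>>> {"name": "jog_arm", "arguments": {"rows": [0.0447,-0.011,0.014,0,0,0,0,0.0446,-0.011,0.014,0,0,0,0,0.0446,-0.011,0.014,0,0,0,0,0.0446,-0.011,0.014,0,0,0,0,0,0,0,0,0,0,0,0,0,0,0,0,0,0]}}

```text
time: 8.12
ee_pos: [0.4762, 0.1544, 0.2996]
eef_rot: [0.696, 0.667, 0.183, 0.192]
contact_force: [-0.0, -1.1, -0.7]
gripper_width: 0.221
grip_force: 39.5
```

```bash
python3 - <<'E'
from h import *
np.set_printoptions(precision=3,suppress=True)
a=env.get_image("side")[:,:,::-1];b=env.get_image("top")[:,:,::-1]
p,r,o=now(); print(p,o["contact_force"],o["gripper_width"],(F.inv()*r).as_rotvec(degrees=True))
print("edge ends side",(proj([EM+.129*FY,EM-.129*FY,EM,p,p+r.apply([0,0,.0285])],"side")-[260,120])*5)
cv2.imwrite("pics/f1.png",cv2.resize(a[120:240,260:360],(500,600),interpolation=cv2.INTER_CUBIC))
for c in ("side","top"):
    env.get_image(c)
    for l in ("clip","clip_throat","flap_edge"): print(c,l,[(np.round(d["pixel"]),round(d["p"],2)) for d in env.place_of(l,c)])
    for d in env.silhouettes("flap",c)[:1]: q=cv2.convexHull(cv2.findNonZero(d["mask"].astype(np.uint8)));print(c,cv2.approxPolyDP(q,2,True)[:,0].tolist())
print("pred",proj([EM,p+r.apply([0,0,.0225]),p+r.apply([0,0,.0285])],"side"),proj([EM,p+r.apply([0,0,.0225]),p+r.apply([0,0,.0285])],"top"))
E
```

```text
[0.477 0.154 0.301] [ 0.878 -0.308 -1.368] 0.2234044940426906 [ 3.529  0.307 -0.553]
edge ends side [[ 65.078 222.782]
 [204.633 516.942]
 [130.247 360.151]
 [  7.782 255.172]
 [ 42.414 292.052]]
side clip [(array([267., 176.]), 0.8), (array([292., 429.]), 0.6), (array([248., 216.]), 0.2)]
side clip_throat [(array([271., 176.]), 0.94), (array([395., 300.]), 0.73), (array([296., 429.]), 0.56)]
side flap_edge [(array([285., 188.]), 0.76)]
side [[320, 243], [299, 224], [273, 166], [294, 184], [319, 235]]
top clip [(array([364., 195.]), 0.92), (array([446., 305.]), 0.77), (array([280., 261.]), 0.68)]
top clip_throat [(array([363., 194.]), 0.76), (array([442., 306.]), 0.69), (array([279., 258.]), 0.66)]
top flap_edge [(array([276., 247.]), 0.94)]
pred [[286.049 192.03 ]
 [267.041 176.876]
 [268.483 178.41 ]] [[274.887 244.498]
 [280.581 259.626]
 [280.8   258.656]]
```

View pics/f1.png

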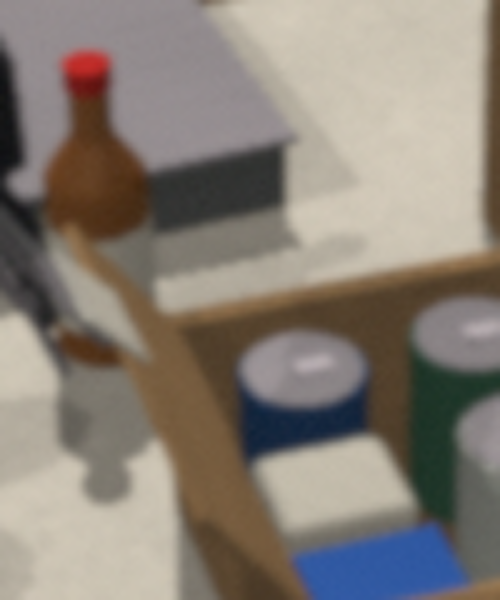

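The picture shows the flap edge from crop (70,228) to (200,518), within about 1 px of the model. The clip and its white plate are above it at left. The tool is 24 mm short in y and 3.5° over-tilted, so I correct both first.

```bash
python3 - <<'E'
from h import *
p,r,o=now()
p,r=rows(p,r,EM+.10*FZ,F,2,0)
E
```

```text
[0.0115, -0.001, 0.0055, -1.7, -0.2, 0.3, 0, 0.0114, -0.0011, 0.0054, -1.7, -0.2, 0.3, 0.0]
```

>>> {"name": "jog_arm", "arguments": {"rows": [0.0115,-0.001,0.0055,-1.7,-0.2,0.3,0,0.0115,-0.001,0.0055,-1.7,-0.2,0.3,0,0,0,0,0,0,0,0,0,0,0,0,0,0,0]}}

```text
time: 9.22
ee_pos: [0.4818, 0.1778, 0.2905]
eef_rot: [0.694, 0.657, 0.202, 0.214]
contact_force: [-0.1, 0.4, -1.8]
gripper_width: 0.222
grip_force: 39.5
```

```bash
python3 - <<'E'
from h import *
np.set_printoptions(precision=4,suppress=True)
p,r,o=now();d=p-EM
print(o["contact_force"],(F.inv()*r).as_rotvec(degrees=True),"along",d@FZ,"x",d@FX,"y",d@FY)
rows(p,r,EM+.06*FZ,F,3,0)
E
```

```text
[-0.1166  0.4208 -1.7573] [ 0.1378 -0.0372 -0.0254] along 0.09989019285496319 x 0.00018708507204792305 y -0.0003090095718501877
[0.0001, 0, 0.0133, 0, 0, 0, 0, 0.0001, 0, 0.0133, 0, 0, 0, 0, 0.0001, -0.0001, 0.0133, 0, 0, 0, 0.0]
```

>>> {"name": "jog_arm", "arguments": {"rows": [0,0,0.013,0,0,0,0,0,0,0.013,0,0,0,0,0,0,0.012,0,0,0,0,0,0,0,0,0,0,0]}}

```text
time: 9.72
ee_pos: [0.5032, 0.1764, 0.2575]
eef_rot: [0.695, 0.657, 0.201, 0.214]
contact_force: [0.1, -0.0, -0.7]
gripper_width: 0.221
grip_force: 39.5
```

```bash
python3 - <<'E'
from h import *
np.set_printoptions(precision=4,suppress=True)
a=env.get_image("side")[:,:,::-1];b=env.get_image("top")[:,:,::-1]
p,r,o=now();d=p-EM
print(o["contact_force"],"along",d@FZ,"x",d@FX,"y",d@FY)
Z=np.zeros((600,800,3),np.uint8);Z[:,:500]=cv2.resize(a[150:246,260:340],(500,600),interpolation=cv2.INTER_CUBIC);Z[:300,500:]=cv2.resize(b[215:275,245:305],(300,300),interpolation=cv2.INTER_CUBIC)
cv2.imwrite("pics/f2.png",Z)
E
```

```text
[ 0.185  -0.1441 -0.1769] along 0.06156188493429021 x -0.0001892163728593696 y 7.746283075581177e-05
```

View pics/f2.png

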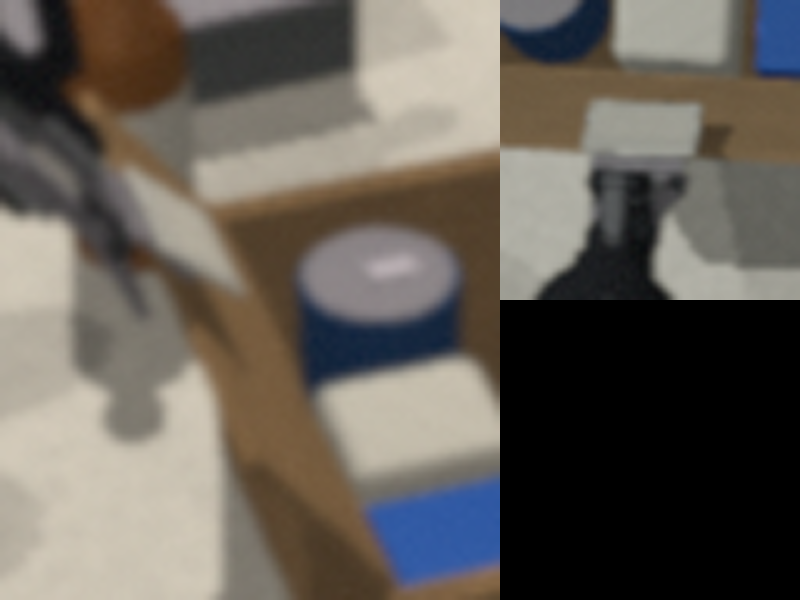

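The picture shows the plate inside the flap and the other jaw's tip (crop (145,315)) outside the edge, so the flap is between the jaws, near mid-edge. I go on in.

>>> {"name": "jog_arm", "arguments": {"rows": [0,0,0.01,0,0,0,0,0,0,0.008,0,0,0,0,0,0,0.004,0,0,0,0,0,0,0,0,0,0,0,0,0,0,0,0,0,0]}}

```text
time: 10.45
ee_pos: [0.5155, 0.1764, 0.2409]
eef_rot: [0.694, 0.657, 0.202, 0.214]
contact_force: [-0.3, -0.5, -0.1]
gripper_width: 0.222
grip_force: 39.5
```

>>> {"name": "jog_arm", "arguments": {"rows": [0,0,0.002,0,0,0,0,0,0,0.002,0,0,0,0,0,0,0.001,0,0,0,0,0,0,0,0,0,0,0]}}

```text
time: 10.95
ee_pos: [0.5183, 0.1761, 0.2366]
eef_rot: [0.694, 0.657, 0.202, 0.214]
contact_force: [0.0, 0.4, -0.5]
gripper_width: 0.226
grip_force: 39.5
```

>>> {"name": "jog_arm", "arguments": {"rows": [0,0,0.002,0,0,0,0,0,0,0.002,0,0,0,0,0,0,0,0,0,0,0]}}

```text
time: 11.32
ee_pos: [0.5205, 0.176, 0.2332]
eef_rot: [0.694, 0.657, 0.202, 0.214]
contact_force: [0.0, -0.1, -1.0]
gripper_width: 0.223
grip_force: 39.5
```

>>> {"name": "jog_arm", "arguments": {"rows": [0,0,0.002,0,0,0,0,0,0,0.001,0,0,0,0,0,0,0,0,0,0,0]}}

```text
time: 11.7
ee_pos: [0.5221, 0.1763, 0.2325]
eef_rot: [0.694, 0.656, 0.203, 0.215]
contact_force: [-15.8, -3.0, 17.7]
gripper_width: 0.225
grip_force: 42.3
```

Contact is felt: about 24 N along the flap at the expected depth, and only about 3 N across it. I open in stages, following forward slightly because the pads swing back.

>>> {"name": "jog_arm", "arguments": {"rows": [0,0,0.0005,0,0,0,0.28,0,0,0.0005,0,0,0,0.32,0,0,0.0005,0,0,0,0.36,0,0,0.0005,0,0,0,0.4,0,0,0,0,0,0,0.44,0,0,0,0,0,0,0.5,0,0,0,0,0,0,0.6,0,0,0,0,0,0,0.7]}}

```text
time: 12.7
ee_pos: [0.5233, 0.1758, 0.2291]
eef_rot: [0.694, 0.657, 0.202, 0.214]
contact_force: [0.3, -0.2, -0.4]
gripper_width: 0.701
grip_force: 0.0
```

>>> {"name": "jog_arm", "arguments": {"rows": [0,0,-0.001,0,0,0,1,0,0,0,0,0,0,1,0,0,0,0,0,0,1,0,0,0,0,0,0,1]}}

```text
time: 13.2
ee_pos: [0.5228, 0.176, 0.2301]
eef_rot: [0.694, 0.657, 0.202, 0.214]
contact_force: [0.3, 0.3, 0.5]
gripper_width: 0.998
grip_force: 0.0
```

```bash
python3 - <<'E'
from h import *
np.set_printoptions(precision=4,suppress=True)
a=env.get_image("side")[:,:,::-1];b=env.get_image("top")[:,:,::-1]
p,r,o=now();d=p-EM
print(o["contact_force"],"along",d@FZ,"x",d@FX,"y",d@FY)
for c in ("side","top"):
    for l in ("clip","clip_throat","flap_edge"): print(c,l,[(np.round(d["pixel"]),round(d["p"],2)) for d in env.place_of(l,c)])
Z=np.zeros((600,800,3),np.uint8);Z[:,:500]=cv2.resize(a[150:246,260:340],(500,600),interpolation=cv2.INTER_CUBIC);Z[:300,500:]=cv2.resize(b[215:275,245:305],(300,300),interpolation=cv2.INTER_CUBIC)
cv2.imwrite("pics/f3.png",Z); print("pred throat",proj(EM,"side"),proj(EM,"top"))
E
```

```text
[ 0.3585  0.2044 -0.8086] along 0.026826228712138713 x -6.850250827046536e-05 y 9.142147818245757e-05
side clip [(array([391., 299.]), 0.79), (array([297., 428.]), 0.68), (array([288., 188.]), 0.6), (array([286., 193.]), 0.49)]
side clip_throat [(array([397., 297.]), 0.94), (array([287., 192.]), 0.83), (array([295., 429.]), 0.6)]
side flap_edge []
top clip [(array([367., 196.]), 0.96), (array([445., 306.]), 0.83), (array([274., 250.]), 0.68)]
top clip_throat [(array([445., 304.]), 0.8), (array([365., 195.]), 0.66), (array([272., 245.]), 0.46)]
top flap_edge [(array([274., 249.]), 0.76), (array([453., 213.]), 0.44)]
pred throat [[286.0494 192.0303]] [[274.8872 244.4979]]
```

View pics/f3.png

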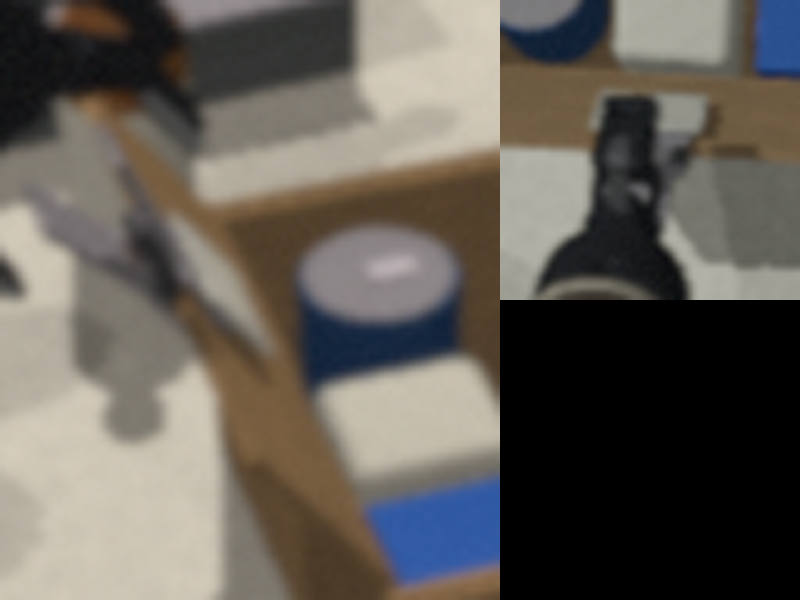

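The clip grips the flap and its throat shows at side (287,192), where it should be. I withdraw along the flap axis and check the seating.

>>> {"name": "jog_arm", "arguments": {"rows": [0,0,-0.015,0,0,0,1,0,0,-0.03,0,0,0,1,0,0,-0.045,0,0,0,1,0,0,-0.05,0,0,0,1,0,0,-0.05,0,0,0,1,-0.05,0,-0.02,0,0,0,1,-0.06,0,0,0,0,0,1,-0.06,0,0,0,0,0,1]}}

```text
time: 14.6
ee_pos: [0.4338, 0.1149, 0.3743]
eef_rot: [0.693, 0.664, 0.184, 0.21]
contact_force: [-1.7, 1.8, 0.0]
gripper_width: 1.002
grip_force: 0.0
```

```bash
python3 - <<'E'
from h import *
np.set_printoptions(precision=1,suppress=True)
a=env.get_image("side")[:,:,::-1];b=env.get_image("top")[:,:,::-1]
for c in ("side","top"):
    for l in ("clip","clip_throat","flap_edge"): print(c,l,[(np.round(d["pixel"]),round(d["p"],2)) for d in env.place_of(l,c)])
    for d in env.silhouettes("flap",c)[:1]: q=cv2.convexHull(cv2.findNonZero(d["mask"].astype(np.uint8)));print(c,cv2.approxPolyDP(q,2,True)[:,0].tolist())
# model overlay: clip home, gripping (handle top/bottom corners, jaw plate corners)
B=np.array
L=[]
for h in (0,.005):
    m=lambda x,y,z:EM+x*FX+y*FY+(z+.006+h)*FZ
    L.append([m(s*.021,y,.053) for s in(-1,1) for y in(-.018,.018)]+[m(.0105,y,-.056) for y in(-.03,.03)])
Z=np.zeros((600,800,3),np.uint8);Z[:,:500]=cv2.resize(a[150:246,260:340],(500,600),interpolation=cv2.INTER_CUBIC);Z[:300,500:]=cv2.resize(b[220:270,250:300],(300,300),interpolation=cv2.INTER_CUBIC)
for h,col in ((0,(0,0,255)),(1,(0,255,0))):
    for q in (proj(L[h],"side")+.5-[260,150])*6.25: cv2.circle(Z,tuple(int(v) for v in q),2,col,-1)
    for q in (proj(L[h],"top")+.5-[250,220])*6+[500,0]: cv2.circle(Z,tuple(int(v) for v in q),2,col,-1)
for q in (proj([EM-.129*FY,EM+.129*FY],"side")+.5-[260,150])*6.25: cv2.circle(Z,tuple(int(v) for v in q),2,(255,0,255),-1)
cv2.imwrite("pics/f4.png",Z)
E
```

```text
side clip [(array([292., 428.]), 0.9), (array([284., 189.]), 0.75), (array([392., 299.]), 0.61)]
side clip_throat [(array([285., 192.]), 0.98), (array([297., 431.]), 0.76), (array([398., 300.]), 0.65)]
side flap_edge [(array([287., 191.]), 0.84)]
side [[320, 242], [299, 223], [280, 173], [294, 184], [320, 237]]
top clip [(array([364., 197.]), 0.94), (array([270., 248.]), 0.69), (array([244., 293.]), 0.64), (array([446., 306.]), 0.61)]
top clip_throat [(array([445., 302.]), 0.89), (array([364., 195.]), 0.75), (array([272., 244.]), 0.67)]
top flap_edge [(array([274., 246.]), 0.76)]
top [[322, 235], [319, 247], [228, 242], [237, 228], [318, 232]]
```

View pics/f4.png

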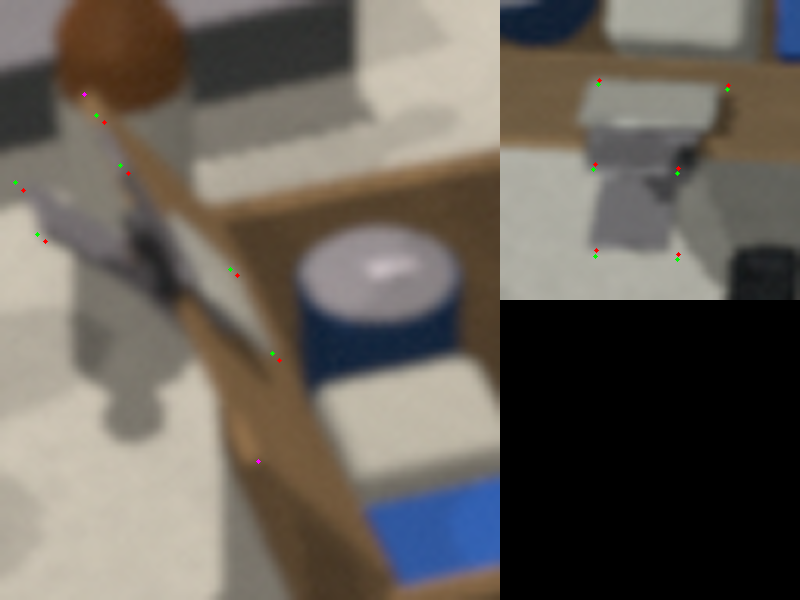

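The picture shows the clip square on the flap near mid-edge. Its handle tops (crop (40,215)) and plate edges lie on the fully-home model marks (red). The flap corners (magenta) have not moved.

```bash
python3 -c "
from workcell import env
print(env.finish_job())"
```

```text
the job is handed in; nothing more can be done
None
```

The wide clip with the order plate is on the flap, square to the edge and within about 4 mm of its middle. As far as the pictures show to a millimetre or two, it is fully home and the flap kept its slant. The narrow clip and the groceries were not touched, and I handed the job in at about 15 s without a verdict coming back.

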